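# Put two dosing syringes in their trays by plunger position

### The job

Tidy the two dosing syringes away by plunger position: lay the one whose plunger is pulled out in the long wooden tray and the one whose plunger is pushed in in the short wooden tray. Each must lie flat on the floor of its tray, whole within the walls and let go, nose at either end. Leave both plungers as they are.

Things in the scene. Friction and masses are not known exactly. Their poses are not given: they have to be found in the camera images.
- syringe_1_mid (a point): Plastic dosing syringe, loose, 50 g, lying on its side: clear barrel 20 mm thick, 84 mm long (grip across it), thin 16 mm nose in front, white flange 40 mm wide at the back (so it does not roll), then the white plunger. Point: centre of the barrel, 10 mm above its support. x along the barrel to the nose, z up. Nose ends 58 mm ahead in +x; plunger in -x. Its twin differs only in plunger position.
- syringe_1_thumb (a point): Centre of the outer face of syringe_1's thumb disc (19 mm wide), the very end of its plunger: 55 to 59 mm behind the barrel's centre if pushed in, 97 to 105 mm if pulled out. Exactly one of the two is pulled out. The plunger slides at about 3 N and stays where it is left. Axes as for the barrel.
- syringe_2_mid (a point): Plastic dosing syringe, loose, 50 g, lying on its side: clear barrel 20 mm thick, 84 mm long (grip across it), thin 16 mm nose in front, white flange 40 mm wide at the back (so it does not roll), then the white plunger. Point: centre of the barrel, 10 mm above its support. x along the barrel to the nose, z up. Nose ends 58 mm ahead in +x; plunger in -x. Its twin differs only in plunger position.
- syringe_2_thumb (a point): Centre of the outer face of syringe_2's thumb disc (19 mm wide), the very end of its plunger: 55 to 59 mm behind the barrel's centre if pushed in, 97 to 105 mm if pulled out. Exactly one of the two is pulled out. The plunger slides at about 3 N and stays where it is left. Axes as for the barrel.
- long_tray: The longer of two open wooden trays with grey lining, fixed to the desk. Inside 192 mm long (x), 84 mm wide (y); walls 4 mm thick, rims 12 mm and floor 4 mm above the desk. Origin: centre of its underside, at desk height; z up. A pulled-out syringe (up to 163 mm over all) fits with about 15 mm to spare at either end.
- short_tray: The shorter of two open wooden trays with grey lining, fixed to the desk. Inside 144 mm long (x), 84 mm wide (y); walls 4 mm thick, rims 12 mm and floor 4 mm above the desk. Origin: centre of its underside, at desk height; z up. A pushed-in syringe (up to 117 mm over all) fits with about 14 mm to spare at either end; a pulled-out one does not.
There are look-alikes about, which are no part of the job. What is shaped like the part that bears syringe_2_mid but blue or green is not meant.

How it is judged:
At the end, for the whole second after the job is handed in: Pulled-out syringe at rest in the long tray, pushed-in one in the short: barrel centre and disc under 20 mm high and within 36 mm of the tray's centre line; barrel centre within 40 (long) or 16 mm (short) of its middle, disc inside; disc still over 85 or under 70 mm from the barrel centre (x of syringe_1_mid in the frame of long_tray between -0.04 and 0.04 m and y of syringe_1_mid in the frame of long_tray between -0.036 and 0.036 m and z of each of syringe_1_mid, syringe_1_thumb in the frame of long_tray below 0.02 m and x of syringe_1_thumb in the frame of long_tray between -0.097 and 0.097 m and y of syringe_1_thumb in the frame of long_tray between -0.036 and 0.036 m and x of syringe_2_mid in the frame of short_tray between -0.016 and 0.016 m and y of syringe_2_mid in the frame of short_tray between -0.036 and 0.036 m and z of each of syringe_2_mid, syringe_2_thumb in the frame of short_tray below 0.02 m and x of syringe_2_thumb in the frame of short_tray between -0.073 and 0.073 m and y of syringe_2_thumb in the frame of short_tray between -0.036 and 0.036 m and distance between syringe_1_mid and syringe_1_thumb above 0.085 m and distance between syringe_2_mid and syringe_2_thumb below 0.07 m and linear speed of each of syringe_1, syringe_2 below 0.02 m/s); the robot touches nothing.
It fails at once if the pulled-out plunger is pushed in by more than about 12 mm (distance between syringe_1_mid and syringe_1_thumb below 0.085 m).
It fails at once if the pushed-in plunger is pulled out by more than about 11 mm (distance between syringe_2_mid and syringe_2_thumb above 0.07 m).
It also fails if it takes over 50 s, if anything falls off the work surface, if the arm or the gripper's body presses on something with over 40 N, if the wrist force passes 120 N, or if a joint passes its speed limit or range.

### The arm

A 6-joint arm with a two-finger parallel gripper is mounted at the origin on a cart in front of the work surface, level with it; the furniture and walls round the work are solid. World frame = base frame: x ahead of the robot, y to its left, z up, the work surface at z = 0. Lengths are in m, angles in rad, forces in N, time in s.
With the tool pointing down it reaches from about 0.25 to 0.725 m from the base axis. Payload 4 kg.
Tool frame: the origin (TCP) lies at the very end of the fingers, on their centre line; the grasp point (between the pads) lies 19 mm behind it; z points along the fingers, y is the direction in which the jaws open and shut (so a half turn about z gives the same grasp; the last joint's range is limited). The gripper opens to 85 mm and grips with 20 to 120 N. Pads are 22 mm wide; open, the fingers measure 114 mm over their backs; the gripper's body (76 mm by 85 mm) begins 54 mm behind the grasp point. The pads swing forward as they close: fully open they stand 13 mm farther back than shut.
Start: joints at [-1.236, 0.241, 0.005, 1.335, 0, 1.571], TCP at [0.164, -0.472, 0.231] pointing down, gripper open.
Joint ranges: [-2.72, 2.72], [-1.05, 1.87], [-1.09, 1.28], [-1.99, 2.15], [-1.42, 1.44], [-3.14, 3.14]. Speed limits (rad/s): [2.79, 2.79, 3.14, 3.14, 3.14, 3.14].

### API

Orientations are given as a unit quaternion [x, y, z, w].
In Python, from workcell import bot gives the robot as it stands.
- The arm moves only by the shell command python3 -m crank 'ROWS'. ROWS is JSON, a list that holds one entry, the list of rows, each a list of 5 numbers: the shift along the tool's x, y, z in mm, then the turn about the tool's z in degrees, then the closure in counts, from 0 (fully open) to 255 (shut). In form: [[[tx, ty, tz, turn, grip], ...]]. A call has 1 to 12 rows; each row shifts and turns the pose as measured when the row begins, along the tool's axes as they then stand; what a row does not reach is not made up. A row lasts 1/8 s, in which the tool goes at most 62.5 mm and 10.7 degrees, less where a joint would pass 70% of its speed; a pose out of reach is approached as far as the arm can. A call is refused whole if a number of a shift passes 62.5 or a number of a turn 10.7, either way. A call with a gripper value outside its range is refused whole. The fingers move at their own pace and stop on an object; the grip force is fixed at half the most. Time passes only in rows, so rows that do not move let the fingers close. It gives the time, the measured TCP pose, the force and the opening at its end, in the units of the state.
- bot.get_obs(): the state, without advancing time (a new reading comes with each control period).
- bot.camera(name): name is "scene" or "top"; returns a dict with "img" (400x640x3 uint8, blue, green, red), "depth" (400x640 float32, m along the optical axis (not along the pixel's ray), 0 where there is no reading), "fx", "fy", "cx", "cy" (pixels), "R" (3x3) and "t" (3): a world point X has camera coordinates R X + t. Camera axes: x right, y down, z forward; pixel columns grow to the right and rows downward; lengths in m; the calibration is good to about 2 mm. A picture is of the moment at which its call begins.
- bot.job_done(): hands the job in, once; it reports no verdict.
The state is a dict: "clock": time; "joint_pos": joint angles; "joint_vel": joint speeds; "tau": joint torques, N m; "eef_pos": TCP position; "tool_rot": TCP orientation; "ft_force": force on the tool from outside, world axes, zero at the start; "ft_torque": the same for the moment, N m; "grip_width": finger opening in m.
Only numpy, scipy, OpenCV 4.12 (cv2) and the standard library are available. Lean on these libraries where they do the work, as an engineer would, in place of code of your own. Each camera call takes 0.05 s, during which the arm holds its last target.

## Working session

There is one attempt and no reset: what is moved stays moved. The work goes in short steps, Python scripts to look and compute and a shell command to move; the robot and the scene stay as the last step left them, time stands still between calls to the robot, and variables do not carry over. Pictures are saved under pics/ and viewed, and the job is handed in when it is done.

```bash
mkdir -p pics; ls
python3 - <<'E'
from workcell import bot
import cv2,numpy as np
for n in("top","scene"):
    c=bot.camera(n); cv2.imwrite(f"pics/{n}0.png",c["img"]); np.savez(f"{n}0.npz",**c)
    print(n,c["fx"],c["fy"],c["cx"],c["cy"],c["R"].round(3).tolist(),c["t"].round(3))
o=bot.get_obs();print(o)
E
```

```text
pics
top 422.39511356758453 422.39511356758453 323.3928873757659 206.93037318256498 [[-0.024, -1.0, 0.012], [-0.986, 0.022, -0.163], [0.163, -0.016, -0.986]] [0.094 0.471 0.945]
scene 487.2445693738998 487.2445693738998 326.49276196363127 202.286424033378 [[-0.91, -0.415, -0.005], [-0.232, 0.519, -0.823], [0.344, -0.747, -0.568]] [0.467 0.108 1.09 ]
{'clock': 0.1, 'joint_pos': array([-1.23602102e+00,  2.41333567e-01,  3.89020241e-03,  1.33520432e+00,
       -3.12346834e-05,  1.57081909e+00]), 'joint_vel': array([ 0.00142047, -0.00363741,  0.00284642, -0.00079267,  0.00063114,
       -0.00068448]), 'tau': array([-2.29443685e-04, -3.73138618e+01,  2.53009665e+01,  1.08427234e-02,
        3.38338918e-05, -5.71385456e-06]), 'eef_pos': array([ 0.16408811, -0.47172369,  0.23051594]), 'tool_rot': array([ 9.86024837e-01,  1.66595809e-01, -1.69634189e-04, -9.10137768e-04]), 'ft_force': array([-0.07874511,  0.22857953,  1.01340358]), 'ft_torque': array([-0.04484441,  0.00435771,  0.01845455]), 'grip_width': 0.08527164698405608}
```

View pics/top0.png

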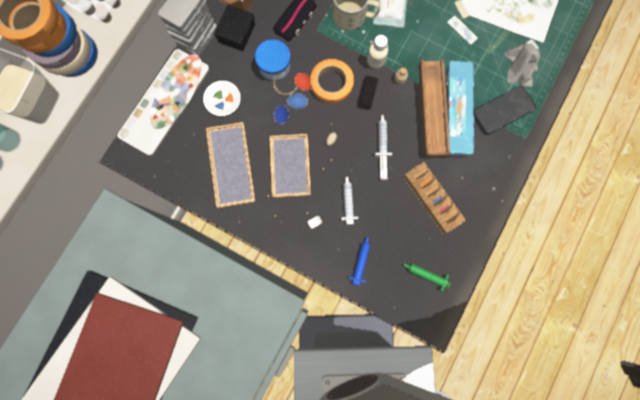

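View pics/scene0.png

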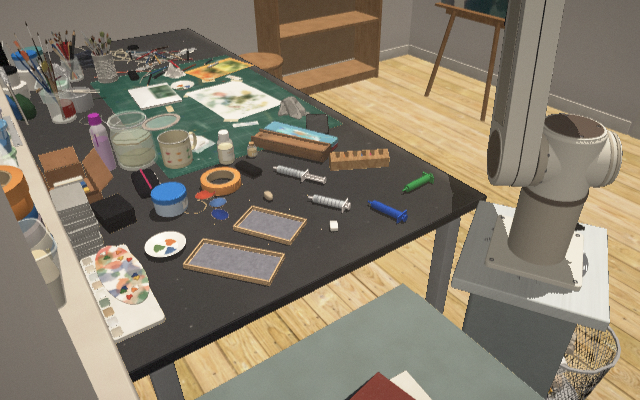

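The top view shows the pulled-out syringe around (383,147), the pushed-in one around (348,200), the long tray at (231,165) and the short tray at (291,165). The blue and green look-alikes are at (361,262) and (428,275). Next I'll zoom in and measure.

```bash
cat > h.py <<'E'
import numpy as np,cv2
def ray(c,u,v,z):
    R=c["R"];t=c["t"];C=-R.T@t
    d=R.T@np.array([(u-c["cx"])/c["fx"],(v-c["cy"])/c["fy"],1.])
    return C+d*(z-C[2])/d[2]
def proj(c,X):
    p=c["R"]@np.asarray(X)+c["t"]; return (c["fx"]*p[0]/p[2]+c["cx"],c["fy"]*p[1]/p[2]+c["cy"])
E
python3 - <<'E'
from h import *
c=dict(np.load("top0.npz")); im=c["img"]
crop=im[105:240,195:405]; cv2.imwrite("pics/crop0.png",cv2.resize(crop,None,fx=3.8,fy=3.8,interpolation=cv2.INTER_CUBIC))
hsv=cv2.cvtColor(im,cv2.COLOR_BGR2HSV)
# syringes: bright pixels
m=((hsv[...,2]>85)&(hsv[...,1]<70)).astype(np.uint8)
for nm,(x0,x1,y0,y1) in {"A":(370,398,108,190),"B":(334,362,168,232)}.items():
    s=np.zeros_like(m); s[y0:y1,x0:x1]=m[y0:y1,x0:x1]
    n,l,st,ce=cv2.connectedComponentsWithStats(s); k=1+np.argmax(st[1:,4])
    ys,xs=np.where(l==k); P=np.array([ray(c,u,v,.01)[:2] for u,v in zip(xs,ys)])
    mu=P.mean(0); w,V=np.linalg.eigh(np.cov(P.T)); a=V[:,1]; a=a*np.sign(a[0])
    s_=(P-mu)@a; q=(P-mu)@V[:,0]
    print(nm,st[k],"mean",mu.round(4),"axis",a.round(4),np.degrees(np.arctan2(a[1],a[0])).round(1),"len",s_.min().round(4),s_.max().round(4))
    for b in np.arange(-.1,.1,.004):
        f=(s_>=b)&(s_<b+.004)
        if f.any(): print(f"{b:.3f} w={np.ptp(q[f])*1e3:.0f} mid={q[f].mean()*1e3:.1f} V={hsv[ys[f],xs[f],2].mean():.0f}",end="; ")
    print()
# trays: wood colour
w=((hsv[...,0]>8)&(hsv[...,0]<25)&(hsv[...,1]>80)&(hsv[...,2]>90)).astype(np.uint8)
w=cv2.morphologyEx(w,cv2.MORPH_CLOSE,np.ones((3,3)))
for nm,(x0,x1,y0,y1) in {"L":(200,262,115,215),"S":(264,318,128,204)}.items():
    s=np.zeros_like(w); s[y0:y1,x0:x1]=w[y0:y1,x0:x1]
    ys,xs=np.where(s>0); P=np.array([ray(c,u,v,.012)[:2] for u,v in zip(xs,ys)],np.float32)
    r=cv2.minAreaRect(P*1000); print(nm,r)
    print(cv2.boxPoints(r).round(1).tolist())
E
```

```text
A [ 370  108   28   82 1162] mean [ 0.6061 -0.0732] axis [ 0.9982 -0.0592] -3.4 len -0.0887 0.1185
-0.092 w=17 mid=-21.2 V=86; -0.088 w=44 mid=-1.1 V=87; -0.084 w=41 mid=-10.5 V=87; -0.080 w=51 mid=-9.7 V=87; -0.076 w=51 mid=-3.1 V=87; -0.072 w=65 mid=-7.0 V=86; -0.068 w=58 mid=5.4 V=92; -0.064 w=58 mid=-3.6 V=135; -0.060 w=63 mid=-3.5 V=121; -0.056 w=66 mid=-3.0 V=155; -0.052 w=44 mid=3.1 V=167; -0.048 w=44 mid=8.3 V=148; -0.044 w=44 mid=2.2 V=171; -0.040 w=44 mid=8.8 V=131; -0.036 w=42 mid=3.2 V=157; -0.032 w=44 mid=3.0 V=155; -0.028 w=44 mid=6.4 V=151; -0.024 w=44 mid=-0.1 V=181; -0.020 w=42 mid=5.3 V=146; -0.016 w=44 mid=1.6 V=168; -0.012 w=56 mid=0.9 V=134; -0.008 w=56 mid=-0.3 V=153; -0.004 w=52 mid=-7.1 V=182; 0.000 w=59 mid=1.1 V=187; 0.004 w=56 mid=-4.7 V=168; 0.008 w=44 mid=6.4 V=140; 0.012 w=44 mid=-1.9 V=171; 0.016 w=44 mid=5.3 V=140; 0.020 w=44 mid=4.8 V=144; 0.024 w=42 mid=-2.5 V=161; 0.028 w=44 mid=5.6 V=139; 0.032 w=44 mid=0.3 V=157; 0.036 w=44 mid=8.5 V=124; 0.040 w=44 mid=-2.4 V=167; 0.044 w=45 mid=6.2 V=129; 0.048 w=42 mid=0.3 V=160; 0.052 w=45 mid=2.6 V=142; 0.056
[... 1257 characters left out ...]
9 mid=12.1 V=114; 0.072 w=36 mid=7.2 V=106; 0.076 w=17 mid=3.8 V=89; 0.080 w=15 mid=8.5 V=87; 0.084 w=15 mid=7.2 V=88; 0.088 w=10 mid=8.9 V=91; 0.092 w=17 mid=8.0 V=89; 
L ((588.3748779296875, 306.8109130859375), (203.63427734375, 95.06565856933594), 8.422415733337402)
[[480.70001220703125, 338.8999938964844], [494.6000061035156, 244.89999389648438], [696.0999755859375, 274.70001220703125], [682.0999755859375, 368.70001220703125]]
S ((583.1813354492188, 162.5167694091797), (155.5159149169922, 94.9295425415039), 2.0230679512023926)
[[503.79998779296875, 207.1999969482422], [507.1000061035156, 112.30000305175781], [662.5999755859375, 117.80000305175781], [659.2000122070312, 212.6999969482422]]
```

View pics/crop0.png

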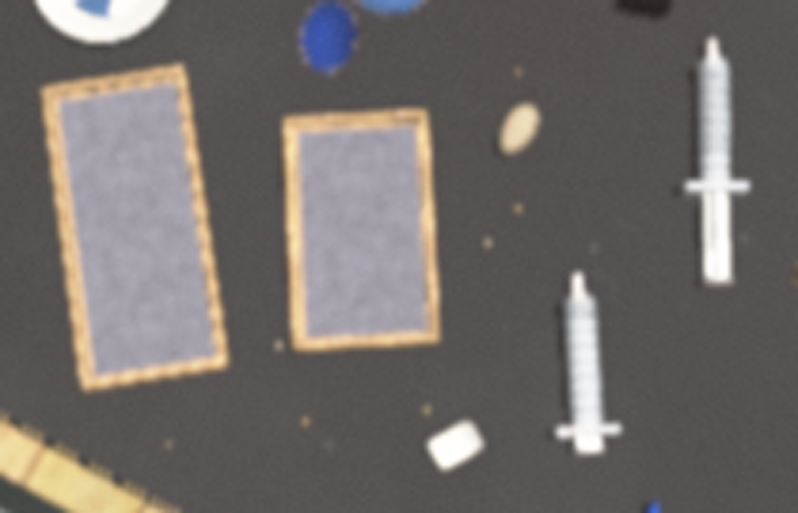

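The crop clearly shows A pulled out and B pushed in. The tray sizes fit, at 204×95 against 200×92. The syringe mask picked up desk pixels, so I'll use a stricter threshold.

Run:
```python
from h import *
c=dict(np.load("top0.npz")); im=c["img"]
hsv=cv2.cvtColor(im,cv2.COLOR_BGR2HSV)
m=(hsv[...,2]>125).astype(np.uint8)
for nm,(x0,x1,y0,y1) in {"A":(370,398,108,190),"B":(334,362,168,232)}.items():
    s=np.zeros_like(m); s[y0:y1,x0:x1]=m[y0:y1,x0:x1]
    n,l,st,ce=cv2.connectedComponentsWithStats(s); k=1+np.argmax(st[1:,4])
    ys,xs=np.where(l==k); P=np.array([ray(c,u,v,.01)[:2] for u,v in zip(xs,ys)])
    mu=P.mean(0); w,V=np.linalg.eigh(np.cov(P.T)); a=V[:,1]; a=a*np.sign(a[0]); n_=np.array([-a[1],a[0]])
    s_=(P-mu)@a; q=(P-mu)@n_
    tip=mu+a*s_.max(); tail=mu+a*s_.min()
    print(nm,st[k],"axis",a.round(4),np.degrees(np.arctan2(a[1],a[0])).round(2),"len",np.ptp(s_).round(4),"tip",tip.round(4),"tail",tail.round(4),"mid by tip",(tip-a*.058).round(4))
    for b in np.arange(-.1,.1,.003):
        f=(s_>=b)&(s_<b+.003)
        if f.any(): print(f"{b:.3f} w={np.ptp(q[f])*1e3:.0f} mid={q[f].mean()*1e3:.1f}",end="; ")
    print()
```

```text
A [375 114  18  66 532] axis [ 0.9996 -0.0277] -1.59 len 0.1659 tip [ 0.7093 -0.0702] tail [ 0.5434 -0.0656] mid by tip [ 0.6513 -0.0686]
-0.079 w=15 mid=-0.6; -0.076 w=17 mid=0.6; -0.073 w=17 mid=0.5; -0.070 w=17 mid=0.5; -0.067 w=17 mid=2.1; -0.064 w=17 mid=-1.3; -0.061 w=17 mid=0.3; -0.058 w=17 mid=0.3; -0.055 w=17 mid=0.2; -0.052 w=17 mid=1.8; -0.049 w=17 mid=-1.3; -0.046 w=17 mid=0.0; -0.043 w=17 mid=-0.0; -0.040 w=17 mid=-0.1; -0.037 w=17 mid=-0.1; -0.034 w=17 mid=-0.2; -0.031 w=17 mid=-0.3; -0.028 w=17 mid=-0.3; -0.025 w=17 mid=-0.4; -0.022 w=20 mid=0.8; -0.019 w=37 mid=-0.1; -0.016 w=42 mid=-0.6; -0.013 w=42 mid=-0.6; -0.010 w=37 mid=-0.7; -0.007 w=20 mid=0.5; -0.004 w=20 mid=1.6; -0.001 w=15 mid=-0.7; 0.002 w=20 mid=0.3; 0.005 w=20 mid=0.2; 0.008 w=15 mid=0.2; 0.011 w=15 mid=0.1; 0.014 w=15 mid=0.1; 0.017 w=15 mid=-0.0; 0.020 w=17 mid=-1.3; 0.023 w=20 mid=-0.1; 0.026 w=17 mid=-1.4; 0.029 w=17 mid=-1.4; 0.032 w=20 mid=-0.9; 0.035 w=20 mid=-0.4; 0.038 w=17 mid=0.8; 0.041 w=15 mid=-0.5; 0.044 w=17 mid=0.7; 0.047 w=17 mid=0.7; 0.050 w=17 mid=1.1; 0.053 w=17 mid=-0.9; 0.056 w=17 
[... 486 characters left out ...]
.034 w=38 mid=0.9; -0.031 w=24 mid=3.4; -0.028 w=19 mid=0.3; -0.025 w=19 mid=-1.4; -0.022 w=19 mid=-0.1; -0.019 w=19 mid=1.3; -0.016 w=19 mid=-0.4; -0.013 w=19 mid=-1.5; -0.010 w=19 mid=-1.6; -0.007 w=19 mid=0.9; -0.004 w=17 mid=0.1; -0.001 w=17 mid=-0.0; 0.002 w=17 mid=-1.8; 0.005 w=17 mid=1.2; 0.008 w=17 mid=-0.6; 0.011 w=17 mid=-0.7; 0.014 w=19 mid=-1.2; 0.017 w=19 mid=0.1; 0.020 w=19 mid=1.5; 0.023 w=19 mid=-0.2; 0.026 w=19 mid=-0.3; 0.029 w=19 mid=-2.4; 0.032 w=17 mid=1.9; 0.035 w=17 mid=0.3; 0.038 w=17 mid=0.2; 0.041 w=17 mid=0.1; 0.044 w=17 mid=-1.5; 0.047 w=17 mid=0.6; 0.050 w=12 mid=-0.5; 0.053 w=10 mid=0.6; 0.056 w=7 mid=1.6; 0.059 w=7 mid=1.4; 0.062 w=7 mid=1.2; 0.065 w=2 mid=1.1;
```

Run:
```python
from h import *
c=dict(np.load("top0.npz")); s=dict(np.load("scene0.npz"))
D=c["depth"];v,u=np.mgrid[0:400,0:640]
P=np.stack([(u-c["cx"])/c["fx"]*D,(v-c["cy"])/c["fy"]*D,D],-1)
W=(P-c["t"])@c["R"]
W[D==0]=np.nan
for n,(a,b) in dict(boxleft=(425,110),book=(460,110),bottle=(378,45),cup2=(401,75),blackbit=(368,92),rack=(435,198),tape=(320,75),jar=(272,60),stone=(331,139),A=(383,130),B=(348,190),Lfloor=(231,165),Sfloor=(291,165),eraser=(315,222),desk=(330,180)).items(): print(n,W[b,a].round(3))
# cross check in the scene view
im=s["img"].copy()
def mark(X,col):
    p=proj(s,X); cv2.circle(im,(round(p[0]*1),round(p[1])),1,col,-1)
for X in [(.7093,-.0702,.01),(.650,-.0685,.01),(.5445,-.0656,.01)]: mark(X,(0,0,255))
for X in [(.552,.0235,.01),(.493,.0222,.01),(.436,.0209,.01)]: mark(X,(0,0,255))
def box(cx,cy,th,L,Wd):
    ct,st=np.cos(th),np.sin(th)
    for a,b in((1,1),(1,-1),(-1,1),(-1,-1)): mark((cx+a*L/2*ct-b*Wd/2*st,cy+a*L/2*st+b*Wd/2*ct,.012),(0,255,0))
box(.5884,.3068,np.radians(8.42),.2,.092); box(.5832,.1625,np.radians(2.02),.152,.092)
cv2.imwrite("pics/chk0.png",cv2.resize(im[150:300,170:370],None,fx=4,fy=4,interpolation=cv2.INTER_CUBIC))
```

```text
boxleft [ 0.708 -0.17   0.034]
book [ 0.708 -0.257  0.031]
bottle [ 0.848 -0.054  0.092]
cup2 [ 0.8   -0.117  0.033]
blackbit [ 0.762 -0.035  0.024]
rack [ 0.486 -0.174  0.055]
tape [0.82  0.083 0.002]
jar [0.835 0.199 0.053]
stone [0.645 0.06  0.015]
A [ 0.664 -0.068  0.019]
B [0.516 0.023 0.02 ]
Lfloor [0.588 0.305 0.005]
Sfloor [0.585 0.159 0.003]
eraser [0.442 0.103 0.01 ]
desk [ 0.547  0.064 -0.002]
```

View pics/chk0.png

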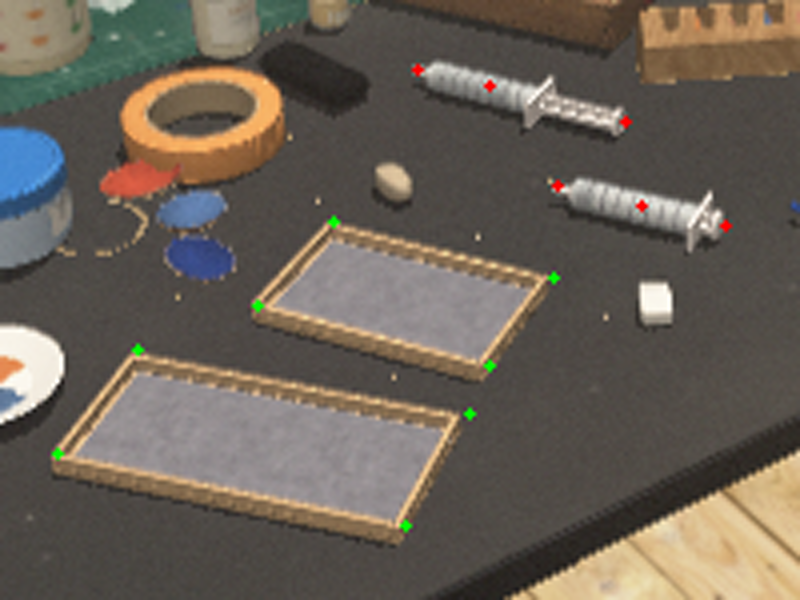

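```bash
cat >> h.py <<'E'
from scipy.spatial.transform import Rotation as Ro
def rel(target,psi):
    from workcell import bot
    o=bot.get_obs(); R=Ro.from_quat(o["tool_rot"]).as_matrix(); p=o["eef_pos"]
    ps=np.degrees(np.arctan2(R[1,0],R[0,0])); d=R.T@(np.asarray(target)-p)*1000
    turn=-((psi-ps+180)%360-180)
    print("t",round(o["clock"],2),"pos",p.round(4),"psi",ps.round(2),"zt",R[:,2].round(3),"q",o["joint_pos"].round(2),"w",round(o["grip_width"],4),"F",o["ft_force"].round(1))
    print("shift tool mm",d.round(1),"turn deg",round(turn,2))
E
python3 -m crank '[[[0,0,0,-10,60]]]'; python3 -c "from h import *; rel((.493,.0222,.12),181.3)"
```

```text
clock: 0.22
eef_pos: [0.164, -0.4714, 0.23]
tool_rot: [0.967, 0.254, -0.0, -0.002]
ft_force: [0.2, 0.5, 0.2]
grip_width: 0.0697
t 0.23 pos [ 0.164  -0.4714  0.23  ] psi 29.46 zt [-0.001  0.003 -1.   ] q [-1.24  0.24  0.    1.34 -0.    1.39] w 0.0697 F [0.2 0.5 0.2]
shift tool mm [ 529.1 -267.6  111.1] turn deg -151.84
```

```bash
python3 -m crank '[[[0,0,0,-10.5,60],[0,0,0,-10.5,60],[0,0,0,-10.5,60],[0,0,0,-10.5,60],[0,0,0,-10.5,60],[0,0,0,-10.5,60],[0,0,0,-10.5,60],[0,0,0,-10.5,60],[0,0,0,-10.5,60],[0,0,0,-10.5,60],[0,0,0,-10.5,60],[0,0,0,-10.5,60]]]'; python3 -c "from h import *; rel((.493,.0222,.12),181.3)"
```

```text
clock: 1.72
eef_pos: [0.1624, -0.4668, 0.2232]
tool_rot: [0.187, 0.982, 0.008, -0.005]
ft_force: [0.2, 0.5, -0.4]
grip_width: 0.0656
t 1.73 pos [ 0.1624 -0.4668  0.2232] psi 158.46 zt [-0.006  0.018 -1.   ] q [-1.24  0.25 -0.01  1.33  0.   -0.86] w 0.0656 F [ 0.2  0.5 -0.4]
shift tool mm [-129.2  574.7  109.9] turn deg -22.84
```

```bash
python3 -m crank '[[[-24,54,0,-2.3,60],[-24,54,5,-2.3,60],[-24,54,5,-2.3,60],[-24,54,5,-2.3,60],[-24,54,5,-2.3,60],[-24,54,5,-2.3,60],[-24,54,5,-2.3,60],[-24,54,5,-2.3,60],[-24,54,5,-2.3,60],[-24,54,5,-2.3,60]]]'; python3 -c "from h import *; rel((.493,.0222,.12),181.3)"
```

```text
clock: 2.98
eef_pos: [0.5064, 0.0257, 0.1801]
tool_rot: [-0.014, 1.0, 0.009, -0.004]
ft_force: [0.9, -0.0, 0.1]
grip_width: 0.0654
t 2.98 pos [0.5064 0.0257 0.1801] psi -178.36 zt [-0.007  0.018 -1.   ] q [ 0.04  0.29 -0.07  1.22  0.02  0.01] w 0.0654 F [ 0.9 -0.   0.1]
shift tool mm [13.1 -4.2 60.1] turn deg 0.34
```

```bash
python3 -m crank '[[[6,-2,30,0.3,60],[6,-2,35,0,60],[0,0,35,0,60],[0,0,35,0,60],[0,0,10,0,60],[0,0,0,0,60]]]'; python3 -c "from h import *; rel((.493,.0222,.004),181.3)
from workcell import bot
for n in('top','scene'):
    c=bot.camera(n); cv2.imwrite(f'pics/{n}1.png',c['img'])
i=cv2.imread('pics/scene1.png')[150:280,250:400]; cv2.imwrite('pics/s1.png',cv2.resize(i,None,fx=4,fy=4))"
```

```text
clock: 3.72
eef_pos: [0.4941, 0.03, 0.0296]
tool_rot: [-0.017, 1.0, 0.009, -0.005]
ft_force: [0.9, -0.6, 0.7]
grip_width: 0.0654
t 3.73 pos [0.4941 0.03   0.0296] psi -178.02 zt [-0.009  0.018 -1.   ] q [ 0.05  0.42 -0.31  0.85  0.02  0.01] w 0.0654 F [ 0.9 -0.6  0.7]
shift tool mm [ 1.1 -8.3 25.4] turn deg 0.68
```

View pics/s1.png

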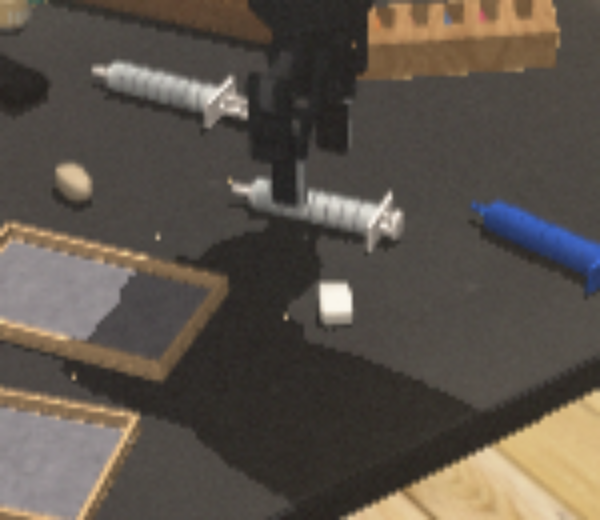

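The fingers straddle the barrel of the pushed-in syringe (crop pixel ~(290,195)). I'll centre, go down and close.

```bash
python3 -m crank '[[[1,-8,12,0.7,60],[0,0,9,0,60],[0,0,2,0,60]]]'; python3 -c "from h import *; rel((.493,.0222,.004),181.3)"
```

```text
clock: 4.2
eef_pos: [0.4966, 0.0216, 0.0087]
tool_rot: [-0.01, 1.0, 0.009, -0.0]
ft_force: [0.1, 0.8, 0.5]
grip_width: 0.0651
t 4.2 pos [0.4966 0.0216 0.0087] psi -178.81 zt [-0.001  0.018 -1.   ] q [ 0.03  0.45 -0.33  0.79  0.02  0.01] w 0.0651 F [0.1 0.8 0.5]
shift tool mm [3.6 0.6 4.7] turn deg -0.11
```

```bash
python3 -m crank '[[[3,0.5,4,0,60],[0,0,0,0,110],[0,0,0,0,160],[0,0,0,0,220],[0,0,0,0,255],[0,0,0,0,255]]]'; python3 -c "from h import *; rel((.493,.0222,.004),181.3)"
```

```text
clock: 4.95
eef_pos: [0.4937, 0.0223, 0.005]
tool_rot: [-0.01, 1.0, 0.009, -0.0]
ft_force: [0.0, -0.2, -0.5]
grip_width: 0.0176
t 4.95 pos [0.4937 0.0223 0.005 ] psi -178.8 zt [-0.     0.018 -1.   ] q [ 0.03  0.45 -0.35  0.77  0.02  0.01] w 0.0176 F [ 0.  -0.2 -0.5]
shift tool mm [ 0.7 -0.1  1. ] turn deg -0.1
```

```bash
python3 -m crank '[[[0,0,0,0,255],[0,0,-8,0,255],[0,0,-12,0,255],[0,0,-20,0,255],[0,0,-20,0,255],[0,0,0,0,255]]]'; python3 -c "from h import *; rel((.583,.1625,.1),182)
from workcell import bot
c=bot.camera('scene'); i=c['img'][130:260,250:400]; cv2.imwrite('pics/s2.png',cv2.resize(i,None,fx=4,fy=4))"
```

```text
clock: 5.7
eef_pos: [0.4944, 0.0212, 0.0694]
tool_rot: [-0.01, 1.0, 0.009, 0.001]
ft_force: [0.7, 1.2, -1.0]
grip_width: 0.0177
t 5.7 pos [0.4944 0.0212 0.0694] psi -178.8 zt [ 0.001  0.019 -1.   ] q [ 0.03  0.36 -0.28  0.93  0.02  0.01] w 0.0177 F [ 0.7  1.2 -1. ]
shift tool mm [-91.6 140.  -27.9] turn deg -0.8
```

View pics/s2.png

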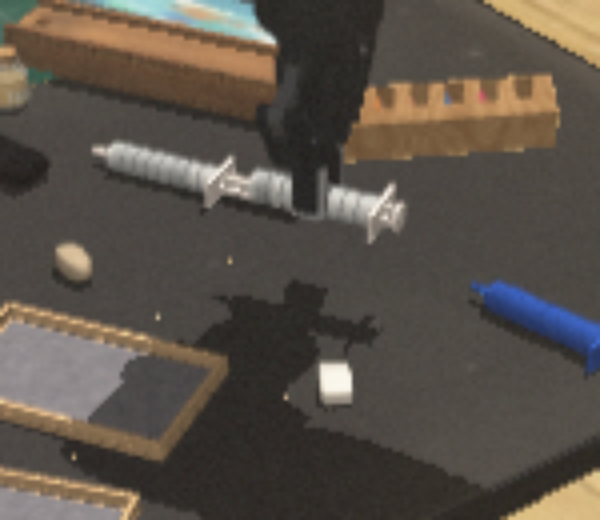

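```bash
python3 -m crank '[[[-23,35,0,-0.8,255],[-23,35,0,0,255],[-23,35,0,0,255],[-20,30,0,0,255],[0,0,0,0,255]]]'; python3 -c "from h import *; rel((.583,.1625,.0095),182)"
```

```text
clock: 6.38
eef_pos: [0.5779, 0.1615, 0.0663]
tool_rot: [-0.016, 1.0, 0.008, -0.003]
ft_force: [-0.6, -0.9, -1.4]
grip_width: 0.0178
t 6.38 pos [0.5779 0.1615 0.0663] psi -178.12 zt [-0.007  0.017 -1.   ] q [0.26 0.55 0.03 1.05 0.02 0.23] w 0.0178 F [-0.6 -0.9 -1.4]
shift tool mm [-5.5 -0.1 56.8] turn deg -0.12
```

```bash
python3 -m crank '[[[-5,0,18,0,255],[0,0,16,0,255],[0,0,12,0,255],[0,0,0,0,255]]]'; python3 -c "from h import *; rel((.583,.1625,.0095),182)
from workcell import bot
c=bot.camera('scene'); i=c['img'][150:300,170:370]; cv2.imwrite('pics/s3.png',cv2.resize(i,None,fx=4,fy=4))
c=bot.camera('top'); i=c['img'][105:240,195:405]; cv2.imwrite('pics/t3.png',cv2.resize(i,None,fx=3.8,fy=3.8))"
```

```text
clock: 6.88
eef_pos: [0.5788, 0.1592, 0.0137]
tool_rot: [-0.015, 1.0, 0.007, -0.007]
ft_force: [0.2, -0.3, -0.7]
grip_width: 0.0174
t 6.88 pos [0.5788 0.1592 0.0137] psi -178.27 zt [-0.014  0.014 -1.   ] q [ 0.26  0.61 -0.02  0.95  0.02  0.23] w 0.0174 F [ 0.2 -0.3 -0.7]
shift tool mm [-4.3  3.1  4.2] turn deg -0.27
```

View pics/s3.png

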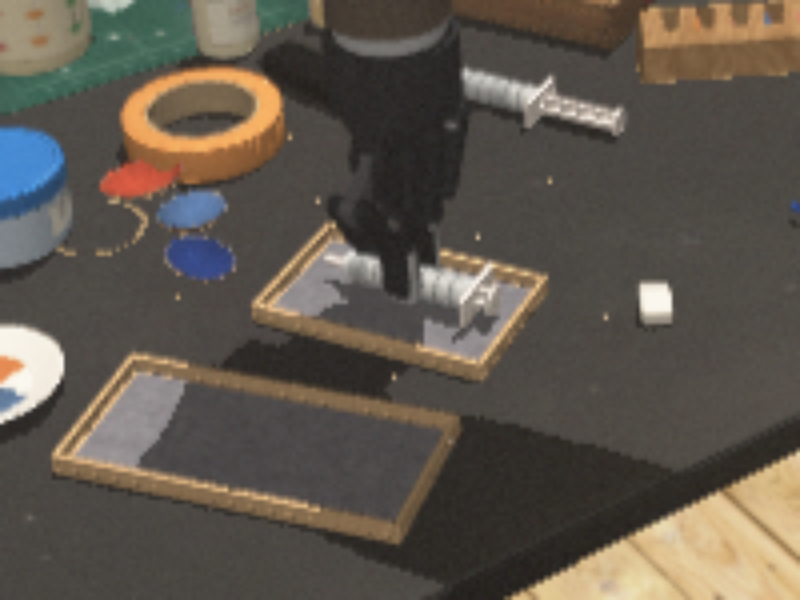

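View pics/t3.png

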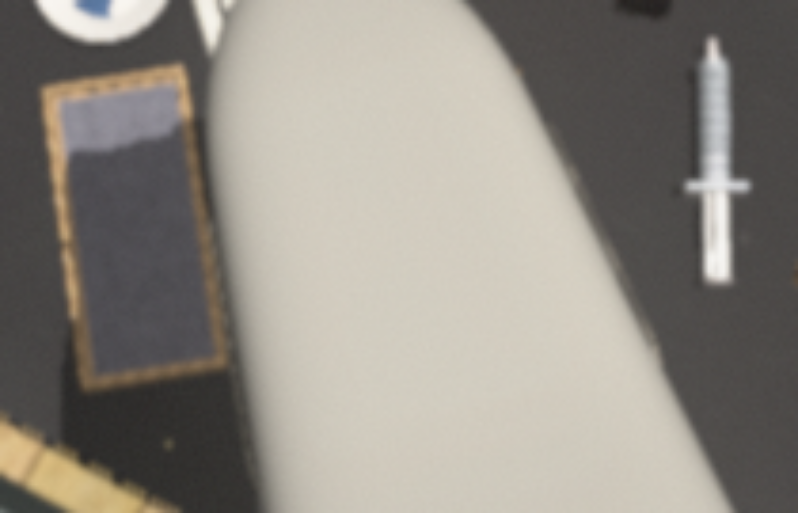

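```bash
python3 -m crank '[[[-4,3,2,0,255],[0,0,1,0,255],[0,0,0,0,255]]]'; python3 -c "from h import *; rel((.583,.1625,.0095),182)"
```

```text
clock: 7.35
eef_pos: [0.5859, 0.1634, 0.0141]
tool_rot: [-0.015, 1.0, 0.008, -0.004]
ft_force: [0.0, 0.5, -0.1]
grip_width: 0.0177
t 7.35 pos [0.5859 0.1634 0.0141] psi -178.27 zt [-0.008  0.016 -1.   ] q [ 0.26  0.62 -0.    0.95  0.02  0.23] w 0.0177 F [ 0.   0.5 -0.1]
shift tool mm [ 2.8 -0.9  4.6] turn deg -0.27
```

```bash
python3 -m crank '[[[2.5,-1,4,0,255],[0,0,2,0,255],[0,0,0,0,255]]]'; python3 -c "from h import *; rel((.583,.1625,.0095),182)"
```

```text
clock: 7.72
eef_pos: [0.583, 0.1623, 0.009]
tool_rot: [-0.015, 1.0, 0.008, -0.004]
ft_force: [0.1, -0.8, -0.2]
grip_width: 0.0173
t 7.72 pos [0.583  0.1623 0.009 ] psi -178.27 zt [-0.007  0.016 -1.   ] q [ 0.26  0.62 -0.02  0.93  0.02  0.23] w 0.0173 F [ 0.1 -0.8 -0.2]
shift tool mm [ 0.   0.2 -0.5] turn deg -0.27
```

```bash
python3 -m crank '[[[0,0,0,0,185],[0,0,0,0,150],[0,0,0,0,140],[0,0,-2,0,135],[0,0,-15,0,135],[0,0,-30,0,135],[0,0,-40,0,100],[0,0,0,0,60]]]'; python3 -c "from h import *; rel((.650,-.0685,.1),178.4)
from workcell import bot
c=bot.camera('scene'); i=c['img'][150:300,170:370]; cv2.imwrite('pics/s4.png',cv2.resize(i,None,fx=4,fy=4))"
```

```text
clock: 8.72
eef_pos: [0.5844, 0.1611, 0.1012]
tool_rot: [-0.015, 1.0, 0.008, -0.003]
ft_force: [-0.1, 0.0, -0.2]
grip_width: 0.0654
t 8.72 pos [0.5844 0.1611 0.1012] psi -178.27 zt [-0.005  0.016 -1.   ] q [0.26 0.53 0.09 1.13 0.02 0.23] w 0.0654 F [-0.1  0.  -0.2]
shift tool mm [ -58.6 -231.5   -2.9] turn deg 3.33
```

View pics/s4.png

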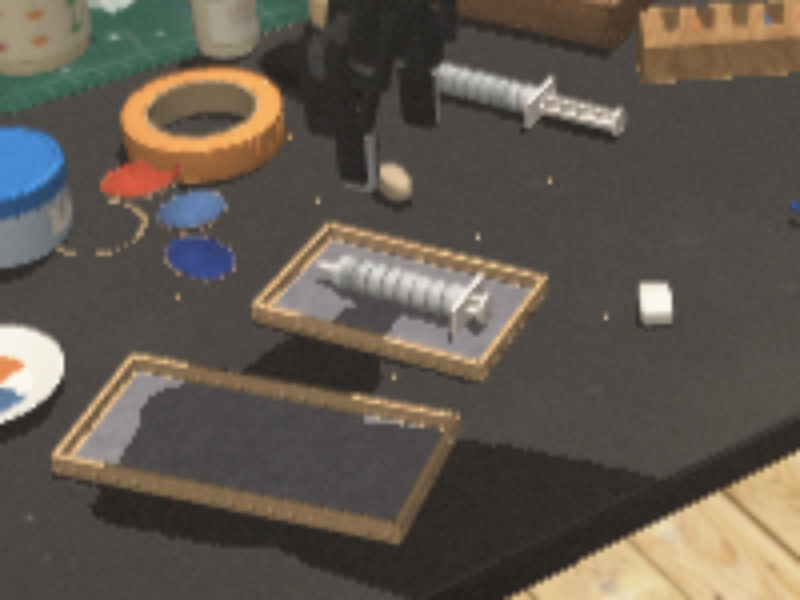

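The pushed-in syringe lies in the short tray around crop pixel (410,290), clear of every wall. Now for the pulled-out one.

```bash
python3 -m crank '[[[-12,-47,0,1,60],[-12,-47,0,1,60],[-12,-47,0,1,60],[-12,-46,0,0.3,60],[-10,-44,10,0,60],[0,0,20,0,60],[0,0,20,0,60],[0,0,0,0,60]]]'; python3 -c "from h import *; rel((.650,-.0685,.0045),178.4)"
```

```text
clock: 9.78
eef_pos: [0.6367, -0.0764, 0.0378]
tool_rot: [0.014, 1.0, 0.008, -0.01]
ft_force: [-0.2, 0.7, -0.4]
grip_width: 0.0654
t 9.78 pos [ 0.6367 -0.0764  0.0378] psi 178.41 zt [-0.02   0.016 -1.   ] q [-0.13  0.67  0.15  1.08  0.01 -0.1 ] w 0.0654 F [-0.2  0.7 -0.4]
shift tool mm [-13.8   7.7  33.2] turn deg 0.01
```

```bash
python3 -m crank '[[[-13,8,8,0,60],[-1,0,10,0,60],[0,0,8,0,60],[0,0,0,0,60]]]'; python3 -c "from h import *; rel((.650,-.0685,.0045),178.4)
from workcell import bot
c=bot.camera('scene'); i=c['img'][130:260,220:370]; cv2.imwrite('pics/s5.png',cv2.resize(i,None,fx=4,fy=4))"
```

```text
clock: 10.28
eef_pos: [0.6524, -0.0665, 0.0111]
tool_rot: [0.013, 1.0, 0.008, -0.009]
ft_force: [-0.4, -1.1, -1.2]
grip_width: 0.065
t 10.28 pos [ 0.6524 -0.0665  0.0111] psi 178.52 zt [-0.018  0.016 -1.   ] q [-0.11  0.72  0.17  1.05  0.01 -0.08] w 0.065 F [-0.4 -1.1 -1.2]
shift tool mm [ 2.2 -2.2  6.6] turn deg 0.12
```

View pics/s5.png

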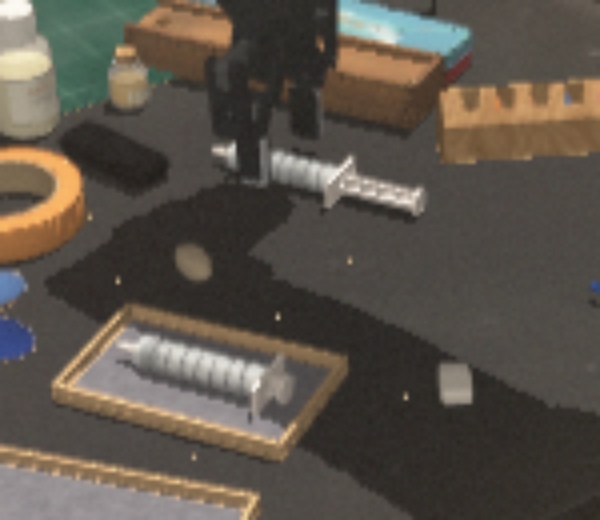

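The jaws straddle the barrel of the pulled-out syringe, crop (255,160), well away from its flange. Closing.

```bash
python3 -m crank '[[[2,-2,5,0,60],[0,0,1,0,60],[0,0,0,0,110],[0,0,0,0,160],[0,0,0,0,220],[0,0,0,0,255],[0,0,0,0,255]]]'; python3 -c "from h import *; rel((.650,-.0685,.0045),178.4)"
```

```text
clock: 11.2
eef_pos: [0.6511, -0.0689, 0.0071]
tool_rot: [0.013, 1.0, 0.008, -0.007]
ft_force: [-0.7, -0.4, -0.3]
grip_width: 0.0176
t 11.2 pos [ 0.6511 -0.0689  0.0071] psi 178.49 zt [-0.015  0.016 -1.   ] q [-0.11  0.72  0.16  1.03  0.01 -0.09] w 0.0176 F [-0.7 -0.4 -0.3]
shift tool mm [1.1 0.3 2.6] turn deg 0.09
```

```bash
python3 -m crank '[[[0,0,-5,0,255],[0,0,-10,0,255],[0,0,-20,0,255],[0,0,-20,0,255],[0,0,-10,0,255],[0,0,0,0,255]]]'; python3 -c "from h import *; rel((.6095,.310,.08),188.4)
from workcell import bot
c=bot.camera('scene'); i=c['img'][130:260,220:370]; cv2.imwrite('pics/s6.png',cv2.resize(i,None,fx=4,fy=4))"
```

```text
clock: 11.95
eef_pos: [0.6524, -0.07, 0.076]
tool_rot: [0.013, 1.0, 0.008, -0.007]
ft_force: [0.2, 0.1, -0.4]
grip_width: 0.0175
t 11.95 pos [ 0.6524 -0.07    0.076 ] psi 178.49 zt [-0.014  0.016 -1.   ] q [-0.11  0.66  0.24  1.17  0.01 -0.09] w 0.0175 F [ 0.2  0.1 -0.4]
shift tool mm [ 52.9 378.7   2.7] turn deg -9.91
```

View pics/s6.png

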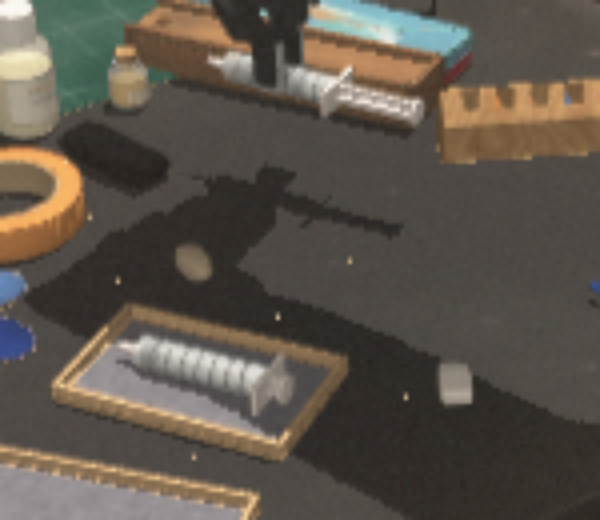

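```bash
python3 -m crank '[[[2,30,0,-1.1,255],[2,42,-1,-1.1,255],[2,42,-1,-1.1,255],[2,42,-1,-1.1,255],[2,42,-1,-1.1,255],[2,42,-1,-1.1,255],[2,42,-1,-1.1,255],[2,42,-1,-1.1,255],[2,30,0,-1.1,255],[0,20,0,0,255],[0,0,0,0,255]]]'; python3 -c "from h import *; rel((.6095,.310,.0115),188.4)"
```

```text
clock: 13.38
eef_pos: [0.6059, 0.3105, 0.0763]
tool_rot: [-0.074, 0.997, 0.007, -0.016]
ft_force: [0.9, 0.5, -0.1]
grip_width: 0.0177
t 13.38 pos [0.6059 0.3105 0.0763] psi -171.49 zt [-0.033  0.011 -0.999] q [0.46 0.71 0.35 1.23 0.02 0.31] w 0.0177 F [ 0.9  0.5 -0.1]
shift tool mm [-5.5 -2.  64.6] turn deg 0.11
```

```bash
python3 -m crank '[[[-3,-1,18,0,255],[-2,-1,18,0,255],[0,0,14,0,255],[0,0,0,0,255]]]'; python3 -c "from h import *; rel((.6095,.310,.0115),188.4)
from workcell import bot
c=bot.camera('scene'); i=c['img'][170:300,160:310]; cv2.imwrite('pics/s7.png',cv2.resize(i,None,fx=4,fy=4))"
```

```text
clock: 13.88
eef_pos: [0.6096, 0.3044, 0.0201]
tool_rot: [-0.071, 0.997, 0.005, -0.018]
ft_force: [-0.2, -1.1, 0.3]
grip_width: 0.0174
t 13.88 pos [0.6096 0.3044 0.0201] psi -171.84 zt [-0.037  0.007 -0.999] q [0.45 0.77 0.29 1.13 0.02 0.31] w 0.0174 F [-0.2 -1.1  0.3]
shift tool mm [-1.   5.5  8.6] turn deg -0.24
```

View pics/s7.png

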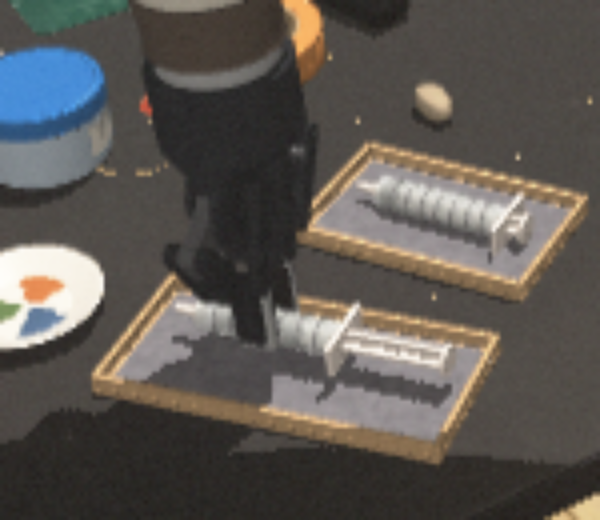

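```bash
python3 -m crank '[[[-1,5.5,4,0,255],[0,0,4,0,255],[0,0,0,0,255]]]'; python3 -c "from h import *; rel((.6095,.310,.0115),188.4)"
```

```text
clock: 14.3
eef_pos: [0.6112, 0.3112, 0.0141]
tool_rot: [-0.071, 0.997, 0.006, -0.016]
ft_force: [-0.2, -0.1, -0.5]
grip_width: 0.0174
t 14.3 pos [0.6112 0.3112 0.0141] psi -171.84 zt [-0.033  0.009 -0.999] q [0.46 0.78 0.29 1.11 0.02 0.32] w 0.0174 F [-0.2 -0.1 -0.5]
shift tool mm [ 1.8 -1.   2.6] turn deg -0.24
```

```bash
python3 -m crank '[[[1.5,-1,2,0,255],[0,0,1,0,255],[0,0,0,0,220],[0,0,0,0,185],[0,0,0,0,150],[0,0,0,0,140],[0,0,-2,0,135]]]'; python3 -c "from h import *; rel((.6095,.310,.0115),188.4)"; python3 -m crank '[[[0,0,-15,0,135],[0,0,-30,0,135],[0,0,-40,0,135],[0,0,-40,0,135],[0,-40,0,0,135],[0,-50,0,0,135],[0,-50,0,0,135],[0,-50,0,0,135],[0,-50,0,0,135],[0,-50,0,0,135],[0,-50,0,0,135],[0,0,0,0,135]]]'
```

```text
clock: 15.18
eef_pos: [0.6103, 0.3103, 0.0143]
tool_rot: [-0.071, 0.997, 0.006, -0.015]
ft_force: [-0.8, -0.1, -0.9]
grip_width: 0.0405
t 15.18 pos [0.6103 0.3103 0.0143] psi -171.83 zt [-0.031  0.01  -0.999] q [0.46 0.77 0.29 1.11 0.02 0.32] w 0.0405 F [-0.8 -0.1 -0.9]
shift tool mm [ 0.8 -0.2  2.8] turn deg -0.23
clock: 16.68
eef_pos: [0.6692, -0.0355, 0.1547]
tool_rot: [-0.073, 0.997, 0.007, -0.005]
ft_force: [0.6, 0.9, 0.2]
grip_width: 0.0402
```

Run:
```python
from h import *
from workcell import bot
s=bot.camera('scene'); cv2.imwrite('pics/s8.png',cv2.resize(s['img'][150:300,170:370],None,fx=4,fy=4))
c=bot.camera('top'); np.savez("top8.npz",**c); cv2.imwrite('pics/t8.png',cv2.resize(c['img'][105:240,195:405],None,fx=3.8,fy=3.8,interpolation=cv2.INTER_CUBIC))
rel((.6,.3,.1),180)
```

```text
t 16.77 pos [ 0.6691 -0.0318  0.1547] psi -171.37 zt [-0.011  0.015 -1.   ] q [-0.05  0.63  0.41  1.36  0.01 -0.2 ] w 0.0402 F [-0.2  0.6  0.4]
shift tool mm [ 18.1 337.5  60.4] turn deg 8.63
```

View pics/s8.png

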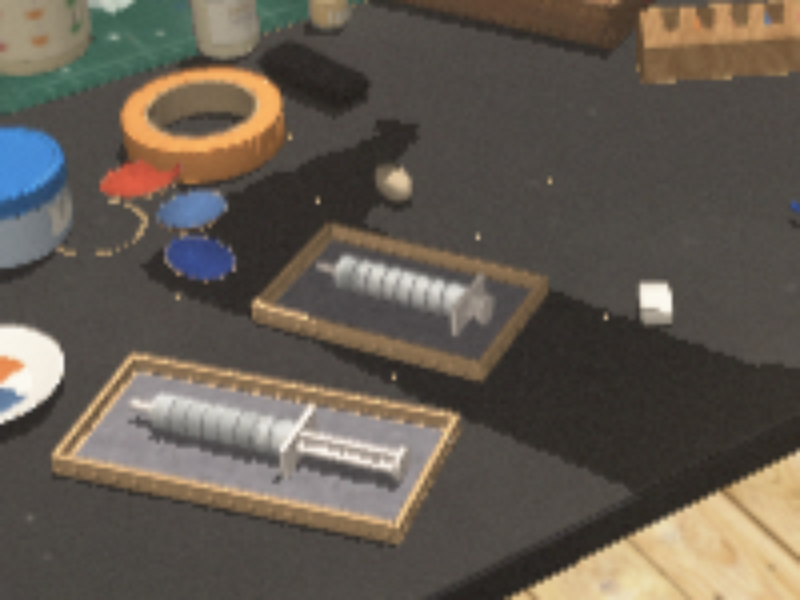

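View pics/t8.png

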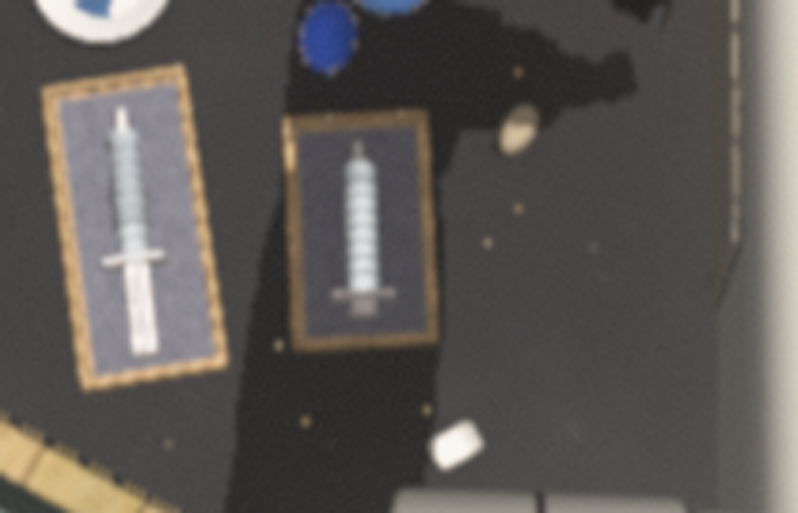

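Run:
```python
from h import *
c=dict(np.load("top8.npz"))
def loc(cu,cv,C,th):
    p=ray(c,195+cu/3.8,105+cv/3.8,.014)[:2]-C; t=np.radians(th); return (np.array([[np.cos(t),np.sin(t)],[-np.sin(t),np.cos(t)]])@p*1000).round(1)
for n,u,v in(("nose",121,107),("flange",133,260),("tail",144,354)): print("long",n,loc(u,v,np.array([.5884,.3068]),8.42))
for n,u,v in(("nose",358,142),("flange",363,293),("tail",363,314)): print("short",n,loc(u,v,np.array([.5832,.1625]),2.02))
D=c["depth"]
v,u=np.mgrid[0:400,0:640]
W=(np.stack([(u-c["cx"])/c["fx"]*D,(v-c["cy"])/c["fy"]*D,D],-1)-c["t"])@c["R"]
for a,b in((195+127/3.8,105+170/3.8),(195+131/3.8,105+230/3.8),(195+142/3.8,105+345/3.8),(195+361/3.8,105+180/3.8),(195+363/3.8,105+270/3.8)): print(W[int(b),int(a)].round(3))
```

```text
long nose [77.6 -3.6]
long flange [-24.1   2.4]
long tail [-85.4   3.8]
short nose [56.  -2.2]
short flange [-43.6  -0.8]
short tail [-57.1  -0.2]
[0.622 0.309 0.025]
[0.582 0.306 0.026]
[0.51  0.299 0.02 ]
[0.612 0.16  0.022]
[0.552 0.161 0.026]
```

```bash
python3 -c "
from workcell import bot
print(bot.job_done())"
```

```text
the job is handed in; nothing more can be done
None
```

Both syringes are in their trays, and I handed the job in at about 17 s of the 50 s allowed. The pulled-out one lies in the long tray and the pushed-in one in the short tray, both with the nose pointing away from the robot.

| Last check (top camera, tray frame) | Long tray, pulled-out | Short tray, pushed-in |
|---|---|---|
| Nose tip along the tray | +78 mm | +56 mm |
| Thumb disc along the tray | −85 mm (limit ±97) | −57 mm (limit ±73) |
| Barrel centre from tray middle | about 20 mm (limit 40) | about 1 mm (limit 16) |
| Distance off the centre line | within 4 mm | within 2 mm |
| Barrel centre to thumb disc | about 105 mm (must stay over 85) | about 56 mm (must stay under 70) |

- **Lying flat:** depth readings on the barrels gave tops at 22 to 26 mm. That puts their centres at about 12 to 16 mm, where 14 mm means flat on the floor.
- **Let go:** the gripper ended clear of everything, about 155 mm above the desk.
- **Checks:** none failed, and the two camera views agreed to about 2 mm. The tool had tilted by up to about 2° by the last placing, with no visible effect on how the syringes lie.

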